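# Find the lead-filled ballast plug and press it home in the third-hand stand

## Robot

A 6-joint arm with a two-finger parallel gripper is mounted at the origin on the work surface. World frame = base frame: x ahead of the robot, y to its left, z up, the work surface at z = 0. Lengths are in mm, angles in rad, forces in N, time in s.
With the tool pointing down it reaches from about 275 to 1000 mm from the base axis. Payload 8.4 kg.
Tool frame: the origin (TCP) lies midway between the tips of the shut fingers; the grasp point (between the pads) lies 19 mm behind it; z points along the fingers, y is the line along which they close (so a half turn about z gives the same grasp; the last joint's range is limited). The gripper opens to 85 mm and grips with 20 to 120 N. Pads are 22 mm wide; open, the fingers measure 114 mm over their backs; the gripper's body (76 mm by 85 mm) begins 54 mm behind the grasp point. The pads swing forward as they close: fully open they stand 13 mm farther back than shut.
Start: joints at [-1.149, 0.353, 1.633, -0, 1.155, -0.002], TCP at [257.016, -569.711, 231.281] pointing down, gripper open.
Joint ranges: [-2.63, 2.63], [-0.92, 2.1], [0.06, 2.66], [-1.3, 4.44], [0, 2.69], [-3.02, 3.02]. Speed limits (rad/s): [2.22, 2.22, 2.79, 3.14, 3.14, 3.14].

## Interface

Orientations are given as [roll, pitch, yaw] about the fixed x, y, z axes, in that order (R = Rz(yaw) Ry(pitch) Rx(roll)).
In Python, from rig import r, cams gives the robot as it stands. The module is installed in compiled form; this text tells all that it offers.
- The arm moves only by the tool send_rows, never from a script. Its argument "targets" is one flat list of numbers, 7 for each row, row after row: the shift along the tool's x, y, z in m, then the turn, a rotation vector about the tool's x, y, z in rad, then the opening, from -1 (shut) to 1 (fully open). In form: [tx, ty, tz, wx, wy, wz, fingers, tx, ty, tz, wx, wy, wz, fingers, ...]. A call has 1 to 12 rows; each row is the pose to reach, as a shift and turn from the pose commanded when the call began, along the tool's axes at that moment; what a row does not reach only later rows make up. A row lasts 1/12 s, in which the tool goes at most 41.7 mm and 7.16 degrees, less where a joint would pass 70% of its speed; a pose out of reach is approached as far as the arm can. A call with a gripper value outside its range is refused whole. The fingers move at their own pace and stop on an object; "grip_force" is the grip in N (left out, the last holds). Time passes only in rows, so rows that repeat a pose let the fingers close. It gives the time, the measured TCP pose, the force, the opening and the grip force at its end, in the units of the state.
- r.sense(): the state, without advancing time (a new reading comes with each control period).
- cams.grab_frame(name): name is "scene" or "top" or "wrist"; returns a dict with "color" (480x640x3 uint8, blue, green, red), "fx", "fy", "cx", "cy" (pixels), "k1" (the pictures are not rectified: a ray, as slopes to the right and down, at radius r is drawn at 1 + k1 r^2 times it, then the intrinsics apply), "xyz" and "attitude" of the camera in the world. Camera axes: x right, y down, z forward; pixel columns grow to the right and rows downward; lengths in mm; the calibration is good to about 2 mm. A picture is of the moment at which its call begins. There is no depth.
- r.sign_off(): hands the job in; it is judged then, once.
The state is a dict: "clock": time; "qpos": joint angles; "qvel": joint speeds; "joint_efforts": joint torques, N m; "eef_pos": TCP position; "tcp_rot": TCP orientation; "contact_force": force on the tool from outside, world axes, zero at the start; "wrist_torque": the same for the moment, N m; "opening": opening from 0.0 (shut) to 1.0 (fully open); "grasp_force": force on a finger pad.
Only numpy, scipy, OpenCV 4.12 (cv2) and the standard library are available. Lean on these libraries where they do the work, as an engineer would, in place of code of your own. Each camera call takes 0.05 s, during which the arm holds its last target. There are 200 camera calls.

## Task

The three teal plugs on the jeweller's bench look the same, but only one is filled with lead: find it by its weight, plug its square shank into the square socket of the third-hand stand, and press it gently down, past the stiff brass shoe inside and without ramming it, until you feel it stop with its head resting flat on the socket block. Leave the two light plugs standing upright on the bench, and do not disturb the jar, the spool or the brush.

Things in the scene. Friction and masses are not known exactly. Their poses are not given: they have to be found in the camera images.
- plug_a: one of three look-alike plugs standing on the bench: teal square head 48 x 48 x 36 mm (brass dot on top) above a steel square shank 34 x 34 x 24 mm, 60 mm tall in all. Origin at the centre of the shank's underside, z up, x and y along its sides. Sealed; filled about 0.43 kg (one of the three), empty about 0.13 kg; the core may shift 1 mm inside
- plug_b: one of three look-alike plugs standing on the bench: teal square head 48 x 48 x 36 mm (brass dot on top) above a steel square shank 34 x 34 x 24 mm, 60 mm tall in all. Origin at the centre of the shank's underside, z up, x and y along its sides. Sealed; filled about 0.43 kg (one of the three), empty about 0.13 kg; the core may shift 1 mm inside
- plug_c: one of three look-alike plugs standing on the bench: teal square head 48 x 48 x 36 mm (brass dot on top) above a steel square shank 34 x 34 x 24 mm, 60 mm tall in all. Origin at the centre of the shank's underside, z up, x and y along its sides. Sealed; filled about 0.43 kg (one of the three), empty about 0.13 kg; the core may shift 1 mm inside
- stand: fixed third-hand stand: dark steel socket block 84 x 84 x 40 mm, origin on the bench under its centre, z up, x and y along its sides. A foot 30 mm wide, 12 mm high runs along its +y side to a post (12 mm thick, 220 mm tall) at y = 145 mm with a tweezer arm further out. The plug is home when its head meets the block's top (plug origin 16 mm above the bench)
- socket_mouth (a point): centre of the socket at the block's top, 40 mm above the bench, axes as the stand's: a square hole 36 x 36 mm, 34 mm deep, sides parallel to the block's. A brass shoe in it, held by friction (about 14 N to push, more than the filled plug weighs), is met 12 to 15 mm down; the plug must push it down. Over 100 N between plug and stand is ramming
- jar: bystander: amber flux jar, 52 mm across, 60 mm tall; origin at the centre of its underside
- spool: bystander: brass-coloured solder spool standing on end, 48 mm across, 35 mm tall; origin at the centre of its underside
- brush: bystander: flux brush 170 mm long lying on the bench, origin under its middle, x towards the bristles
Mind the look-alikes: they are no part of the job. What is shaped like the plug_b but blue, purple or red is not meant.

How it is judged:
By the outcome, as a careful person would: the job done as asked, in the order asked, and still so for the second after the job is handed in, with the robot touching nothing.
It also fails if it takes over 67 s, if anything falls off the work surface, if the arm or the gripper's body presses on something with over 40 N, if the wrist force passes 120 N, or if a joint passes its speed limit or range.

## Working session

There is one attempt and no reset: what is moved stays moved. The work goes in short steps, Python scripts to look and compute and a tool call to move; the robot and the scene stay as the last step left them, time stands still between calls to the robot, and variables do not carry over. Pictures are saved under pics/ and viewed, at most 10 in all, crops included, and the job is handed in when it is done.

Besides the shell and the picture viewer there is one more tool, called in YAML: its name, and indented under it one key for each argument. send_rows: Moves the arm, as the interface text tells. Its arguments: {"type":"object","properties":{"targets":{"type":"array"},"grip_force":{"type":"number"}},"required":["targets"]}

```bash
mkdir -p pics
python3 - <<'E'
from rig import r,cams
import cv2
print(r.sense())
for n in("top","scene"):
    f=cams.grab_frame(n); cv2.imwrite(f"pics/{n}0.png",f["color"]); print(n,{k:v for k,v in f.items() if k!="color"})
E
```

```text
{'clock': 0.0, 'qpos': array([-1.14940963e+00,  3.53654211e-01,  1.63417191e+00, -3.47501899e-05,
        1.15519760e+00, -2.42664625e-03]), 'qvel': array([ 6.09023694e-04, -2.62943461e-04,  5.02944428e-04, -2.61138709e-05,
       -1.13822978e-03,  5.36529945e-04]), 'joint_efforts': array([-1.41817949e-03, -6.05264139e+01, -3.42062867e+01,  4.52296274e-05,
        9.60450416e-03, -1.91656738e-06]), 'eef_pos': array([ 256.79569656, -569.26122145,  230.54173727]), 'tcp_rot': array([-3.14016151e+00,  2.82991818e-05,  4.23827419e-01]), 'contact_force': array([ 0.19969923, -0.45034994,  0.88922926]), 'wrist_torque': array([-0.03049938,  0.01009619,  0.02334933]), 'grasp_force': 0.0, 'opening': 0.9996052051310861}
top {'fx': 438.29058014943087, 'fy': 438.29058014943087, 'cx': 306.84944937737964, 'cy': 236.3673668455805, 'k1': -0.09727469043293668, 'xyz': array([457.13138954, -19.38218458, 854.35301756]), 'attitude': array([-3.00227925,  0.01495106, -1.56025214])}
scene {'fx': 545.0948532137148, 'fy': 545.0948532137148, 'cx': 313.03897483032557, 'cy': 240.06453510510678, 'k1': 0.03537229560043745, 'xyz': array([1211.40305373, -205.50167395,  657.28126059]), 'attitude': array([-2.30368202,  0.01831625,  1.28842268])}
```

View pics/top0.png

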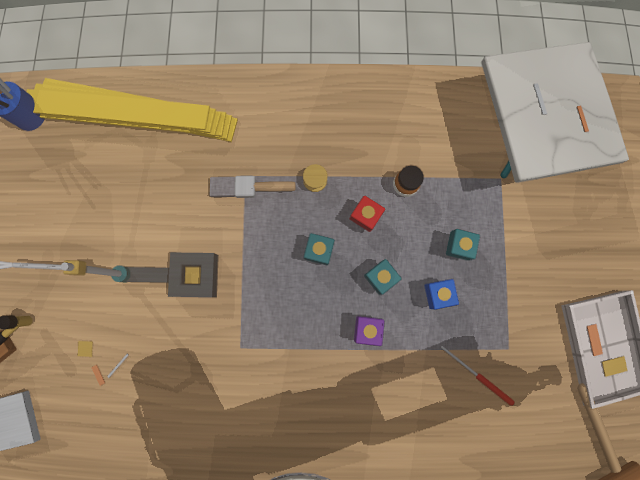

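View pics/scene0.png

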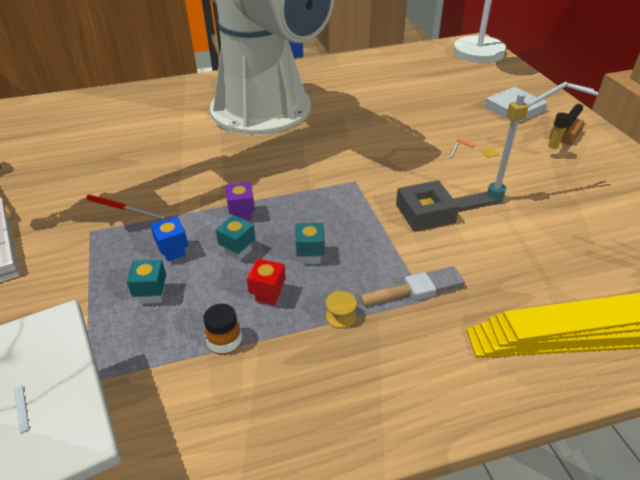

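```bash
cat > h.py <<'E'
import numpy as np, cv2
from scipy.spatial.transform import Rotation as R
from scipy.optimize import minimize
def ray(f,p):
    u=np.array([(p[0]-f["cx"])/f["fx"],(p[1]-f["cy"])/f["fy"]]); s=u.copy()
    for _ in range(20): s=u/(1+f["k1"]*(s@s))
    d=R.from_euler("xyz",f["attitude"]).apply([*s,1]); return f["xyz"],d/np.linalg.norm(d)
def tri(rays):
    A=sum(np.eye(3)-np.outer(d,d) for _,d in rays); b=sum((np.eye(3)-np.outer(d,d))@o for o,d in rays)
    return np.linalg.solve(A,b)
def atz(f,p,z):
    o,d=ray(f,p); return o+d*(z-o[2])/d[2]
def proj(f,P):
    c=R.from_euler("xyz",f["attitude"]).inv().apply(np.atleast_2d(P)-f["xyz"]); s=c[:,:2]/c[:,2:]
    s=s*(1+f["k1"]*(s**2).sum(1,keepdims=True)); return s*[f["fx"],f["fy"]]+[f["cx"],f["cy"]]
def box(x,y,yaw,w,z0,z1):
    a=np.array([[-1,-1],[1,-1],[1,1],[-1,1]])*w/2
    c,s=np.cos(yaw),np.sin(yaw); a=a@np.array([[c,s],[-s,c]])+[x,y]
    return np.vstack([np.c_[a,np.full(4,z0)],np.c_[a,np.full(4,z1)]])
def teal(f):
    h=cv2.cvtColor(f["color"],cv2.COLOR_BGR2HSV); return cv2.inRange(h,(82,90,40),(100,255,255))
def brass(f):
    h=cv2.cvtColor(f["color"],cv2.COLOR_BGR2HSV); return cv2.inRange(h,(12,100,90),(30,255,255))
def blobs(f,amin=150):
    m=teal(f); out=[]
    for c in cv2.findContours(m,cv2.RETR_EXTERNAL,cv2.CHAIN_APPROX_NONE)[0]:
        if cv2.contourArea(c)<amin: continue
        F=np.zeros_like(m); cv2.drawContours(F,[c],-1,255,-1)
        D=cv2.bitwise_and(brass(f),cv2.erode(F,np.ones((3,3))))
        M=cv2.moments(D,True)
        if M["m00"]>20: out.append((np.array([M["m10"],M["m01"]])/M["m00"],F))
    return out
def fit(fs,masks,x0):
    # silhouette fit of the head: x,y,yaw,z of top
    def cost(p):
        t=0
        for f,F in zip(fs,masks):
            q=cv2.convexHull(proj(f,box(p[0],p[1],p[2],48,p[3]-36,p[3])).astype(np.float32))
            S=np.zeros_like(F); cv2.fillPoly(S,[np.round(q*16).astype(np.int32)],255,cv2.LINE_AA,4)
            t+=np.abs(S.astype(float)-F).sum()/F.sum()
        return t
    best=min((minimize(cost,[x0[0],x0[1],a,x0[2]],method="Nelder-Mead",options=dict(initial_simplex=np.array([x0[0],x0[1],a,x0[2]])+np.vstack([np.zeros(4),np.diag([4,4,.2,4])]))) for a in np.radians([-40,-20,0,20,40])),key=lambda r:r.fun)
    return best.x,best.fun
E
python3 - <<'E'
from rig import r,cams
from h import *
t=cams.grab_frame("top");s=cams.grab_frame("scene")
bt=blobs(t);bs=blobs(s)
print([b[0] for b in bt],[b[0] for b in bs])
for p,F in bt:
    best=None
    for q,G in bs:
        X=tri([ray(t,p),ray(s,q)]); e=np.linalg.norm(proj(t,X)[0]-p)+np.linalg.norm(proj(s,X)[0]-q)
        if best is None or e<best[0]: best=(e,X,G)
    e,X,G=best; x,c=fit([t,s],[F,G],X); print("dot",X.round(1),"err",round(e,2),"fit",x.round(2),"yaw deg",np.degrees(x[2]).round(1),"cost",round(c,3))
f=cams.grab_frame("wrist"); cv2.imwrite("pics/w0.png",f["color"]); print({k:v for k,v in f.items() if k!="color"})
E
python3 -c "
import cv2
a=cv2.imread('pics/top0.png')[240:310,100:240];b=cv2.imread('pics/scene0.png')[170:240,380:520]
cv2.imwrite('pics/st.png',cv2.resize(cv2.vconcat([a,b]),None,fx=4,fy=4,interpolation=2))"
```

```text
[array([383.63076923, 276.24615385]), array([318.68548387, 247.83064516]), array([465.45454545, 243.37190083])] [array([143.91538462, 269.25384615]), array([309.19230769, 230.89423077]), array([234.14141414, 225.87878788])]
dot [ 496.5 -147.4   59.5] err 1.44 fit [ 494.66 -146.67    0.71   56.23] yaw deg 40.8 cost 0.475
dot [547.2 -29.5  59.8] err 1.56 fit [546.34 -28.98   1.31  57.72] yaw deg 75.1 cost 0.451
dot [ 557.8 -299.8   59.5] err 1.46 fit [ 5.5956e+02 -3.0006e+02 -7.0000e-02  6.1050e+01] yaw deg -3.7 cost 0.639
{'fx': 356.4002128118399, 'fy': 356.4002128118399, 'cx': 323.6936421112374, 'cy': 233.27884812628, 'k1': -0.02891773605897602, 'xyz': array([ 324.83847375, -539.52647837,  372.51463649]), 'attitude': array([ 2.84994144e+00,  5.39869927e-04, -1.14679091e+00])}
```

View pics/st.png

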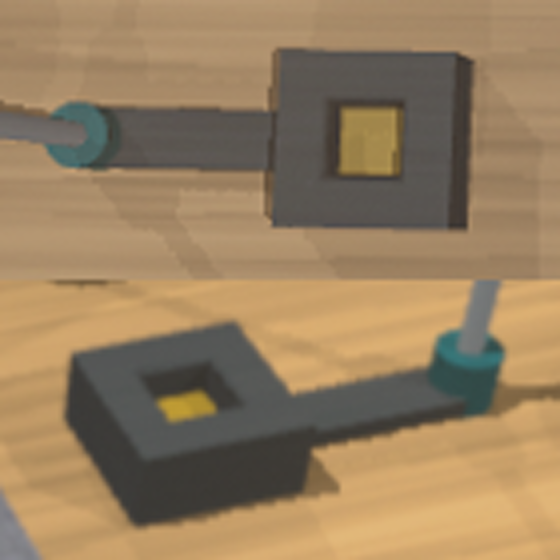

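The crop shows the socket: hole corners in the top view about (182,265), (201,265), (201,284.5), (182,284.5), foot and post to the left (+y); no tilt of note.

Run:
```python
from rig import cams
from h import *
t=cams.grab_frame("top");s=cams.grab_frame("scene")
for p,F in blobs(t):
    # top-face corners: blob rectified onto z=60
    c=max(cv2.findContours(F,0,cv2.CHAIN_APPROX_NONE)[0],key=cv2.contourArea)
    q=cv2.minAreaRect(c); P=np.array([atz(t,k,60)[:2] for k in cv2.boxPoints(q)])
    e=np.diff(np.vstack([P,P[:1]]),axis=0); print(p.round(1),atz(t,p,60).round(1),"rect yaw",(np.degrees(np.arctan2(e[:,1],e[:,0]))%90).round(1),np.linalg.norm(e,axis=1).round(1))
T=np.array([[328,100],[404,100],[404,178],[328,178]])/4+[100,240]
S=(np.array([[243,408],[172,425],[140,375],[210,360]])-[0,280])/4+[380,170]
O=np.array([[275,50],[460,55],[452,228],[272,225]])/4+[100,240]
import itertools
for k in range(4):
    SS=np.roll(S,k,0); X=np.array([tri([ray(t,a),ray(s,b)]) for a,b in zip(T,SS)])
    if abs(X[:,2]-40).max()<25: print(X.round(1),X.mean(0).round(1))
for Q in(T,O):
    X=np.array([atz(t,a,40) for a in Q]); e=np.diff(np.vstack([X,X[:1]]),axis=0); print(X.mean(0).round(1),(np.degrees(np.arctan2(e[:,1],e[:,0]))%90).round(1),np.linalg.norm(e,axis=1).round(1))
```

```text
[383.6 276.2] [ 496.7 -146.    60. ] rect yaw [38.7 38.4 38.4 38.7] [46.6 46.1 46.4 45.9]
[318.6 247.9] [547.4 -28.1  60. ] rect yaw [76.7 76.3 76.2 76.4] [46.3 45.3 46.2 44.9]
[465.5 243.4] [ 557.8 -298.4   60. ] rect yaw [77.4 79.9 76.9 79.8] [49.2 47.6 49.3 47.2]
[[514.8 229.   35.9]
 [515.5 193.2  35. ]
 [479.1 192.3  37.1]
 [478.4 228.3  37.1]] [497.  210.7  36.3]
[496.7 209.6  40. ] [0.7 2.3 0.9 2.6] [36.4 36.5 36.2 36.6]
[496.7 210.4  40. ] [89.1 89.4  0.1  1.8] [89.  80.8 85.5 82.3]
```

```bash
cat >> h.py <<'E'
def go(r,x,y,z,yawdeg):
    """tool-frame shift (m) and turn to a tool-down pose"""
    s=r.sense(); R0=R.from_euler("xyz",s["tcp_rot"]); R1=R.from_euler("xyz",[np.pi,0,np.radians(yawdeg)])
    t=R0.inv().apply(np.array([x,y,z])-s["eef_pos"])/1000; w=(R0.inv()*R1).as_rotvec()
    print("shift",t.round(4),"turn",w.round(4),"| t",round(s["clock"],2),"at",s["eef_pos"].round(1),"rpy deg",np.degrees(s["tcp_rot"]).round(2),"F",s["contact_force"].round(2),"op",round(s["opening"],3),"gf",round(s["grasp_force"],1),"q",s["qpos"].round(2))
E
python3 -c "
from rig import r
from h import *
go(r,558,-299,130,78)"
```

```text
shift [ 0.3857 -0.1229  0.1012] turn [-2.000e-04 -1.000e-04 -9.376e-01] | t 0.35 at [ 257.  -569.6  231.1] rpy deg [-179.99    0.     24.28] F [ 0.07 -0.31 -0.33] op 0.996 gf 0.0 q [-1.15  0.35  1.63 -0.    1.16 -0.  ]
```

send_rows:
  targets: [0.386,-0.123,0.1,0,0,-0.938,1,0.386,-0.123,0.1,0,0,-0.938,1,0.386,-0.123,0.1,0,0,-0.938,1,0.386,-0.123,0.1,0,0,-0.938,1,0.386,-0.123,0.1,0,0,-0.938,1,0.386,-0.123,0.1,0,0,-0.938,1,0.386,-0.123,0.1,0,0,-0.938,1,0.386,-0.123,0.1,0,0,-0.938,1,0.386,-0.123,0.1,0,0,-0.938,1,0.386,-0.123,0.1,0,0,-0.938,1,0.386,-0.123,0.1,0,0,-0.938,1,0.386,-0.123,0.1,0,0,-0.938,1]
  grip_force: 40

```text
clock: 1.35
eef_pos: [559.4, -296.9, 130.4]
tcp_rot: [-3.14, -0.0, 1.365]
contact_force: [-0.6, -0.8, 0.0]
opening: 1.001
grasp_force: 0.0
```

Run:
```python
from rig import r,cams
from h import *
go(r,558,-299,27,78)
f=cams.grab_frame("wrist"); cv2.imwrite("pics/w1.png",f["color"]); print(f["xyz"],f["attitude"])
for p,F in blobs(f):
    print(p.round(1),atz(f,p,60).round(1));
```

```text
shift [-0.0023 -0.0008  0.1034] turn [-0.0011 -0.0004  0.004 ] | t 1.35 at [ 559.4 -296.9  130.4] rpy deg [-1.7994e+02 -2.0000e-02  7.8230e+01] F [-0.63 -0.81  0.02] op 1.001 gf 0.0 q [-0.49  0.47  1.7   0.    0.97 -0.28]
[ 575.43705247 -225.27599905  272.12740507] [ 2.84970175e+00  3.00295039e-04 -2.05226039e-01]
[323.1 252.2] [ 559.5 -299.8   60. ]
```

View pics/w1.png

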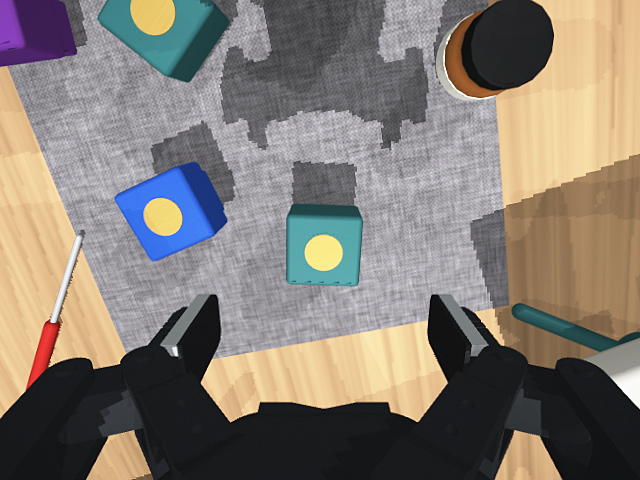

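Dot of the plug at (323,252), edges nearly square with the image (about 2° off); jar, blue block and screwdriver clear of the fingers.

send_rows:
  targets: [-0.003,0,0.035,0,0,0,1,-0.003,0,0.07,0,0,0,1,-0.003,0,0.095,0,0,0,1,-0.003,0,0.103,0,0,0,1,-0.003,0,0.103,0,0,0,1,-0.003,0,0.103,0,0,0,-1,-0.003,0,0.103,0,0,0,-1,-0.003,0,0.103,0,0,0,-1,-0.003,0,0.103,0,0,0,-1,-0.003,0,0.103,0,0,0,-1,-0.003,0,0.103,0,0,0,-1,-0.003,0,0.103,0,0,0,-1]

```text
clock: 2.4
eef_pos: [558.6, -302.7, 30.4]
tcp_rot: [3.139, 0.001, 1.362]
contact_force: [-2.4, -1.0, 6.4]
opening: 0.556
grasp_force: 41.1
```

```bash
python3 -c "
from rig import r
from h import *
go(r,559,-300,27,78)"
```

```text
shift [ 0.0027 -0.0001  0.0034] turn [0.0026 0.0012 0.0006] | t 2.4 at [ 558.6 -302.7   30.4] rpy deg [1.7985e+02 7.0000e-02 7.8030e+01] F [-2.4  -1.04  6.38] op 0.556 gf 41.1 q [-0.5   0.6   1.74 -0.    0.79 -0.29]
```

send_rows:
  targets: [0,0,-0.015,0,0,0,-1,0,0,-0.03,0,0,0,-1,0,0,-0.04,0,0,0,-1,0,0,-0.04,0,0,0,-1,0,0,-0.04,0,0,0,-1,0,0,-0.04,0,0,0,-1,0,0,-0.04,0,0,0,-1]

```text
clock: 2.98
eef_pos: [557.1, -301.4, 67.4]
tcp_rot: [-3.14, -0.0, 1.362]
contact_force: [0.4, 0.3, -5.1]
opening: 0.553
grasp_force: 43.5
```

Run:
```python
from rig import r,cams
from h import *
go(r,559,-300,27,78)
f=cams.grab_frame("wrist"); cv2.imwrite("pics/w2.png",f["color"])
z=r.sense(); print(z["contact_force"],z["wrist_torque"],z["joint_efforts"])
for p,F in blobs(f): print(p)
```

```text
shift [0.0018 0.0016 0.0404] turn [-0.0014 -0.0004  0.0005] | t 2.98 at [ 557.1 -301.4   67.4] rpy deg [-1.7992e+02 -2.0000e-02  7.8030e+01] F [ 0.39  0.29 -5.08] op 0.553 gf 43.5 q [-0.5   0.55  1.73  0.    0.86 -0.29]
[ 0.75616317 -0.93944398 -4.86066585] [ 0.03222936 -0.02198561 -0.00565949] [ 5.17433524e-03 -6.98028302e+01 -2.83644354e+01  8.83773551e-03
  8.71609718e-04 -2.25862427e-04]
[323.00107759 323.14224138]
```

```bash
cat >> h.py <<'E'
def held(r,cams,zrel,name=None):
    """held plug's dot in the tool frame (mm), its top being zrel above the TCP"""
    f=cams.grab_frame("wrist"); s=r.sense()
    if name: cv2.imwrite(name,f["color"])
    for p,F in blobs(f):
        X=atz(f,p,s["eef_pos"][2]+zrel)
        print("dot",p.round(1),X.round(1),"in tool",R.from_euler("xyz",s["tcp_rot"]).inv().apply(X-s["eef_pos"]).round(2))
E
python3 - <<'E'
from rig import r,cams
from h import *
F=[]
for i in range(4):
    held(r,cams,29.6); F.append(r.sense()["contact_force"][2])
print(np.round(F,2))
go(r,497,210.5,150,91)
E
```

```text
dot [323.4 322.9] [ 559.4 -295.4   97. ] in tool [  6.51   0.89 -29.6 ]
dot [323.1 323.1] [ 559.4 -295.4   97.1] in tool [  6.46   0.78 -29.6 ]
dot [322.9 322.8] [ 559.4 -295.3   97.2] in tool [  6.58   0.7  -29.6 ]
dot [322.8 323.3] [ 559.4 -295.6   97.4] in tool [  6.37   0.68 -29.6 ]
[-4.48 -4.95 -4.57 -3.71]
shift [ 0.4885 -0.1655 -0.082 ] turn [-0.0007 -0.0003 -0.2265] | t 3.23 at [ 557.4 -301.7   67.8] rpy deg [-1.7996e+02 -1.0000e-02  7.8020e+01] F [ 0.03 -0.81 -3.71] op 0.553 gf 43.5 q [-0.5   0.55  1.73  0.    0.86 -0.29]
```

View pics/w2.png

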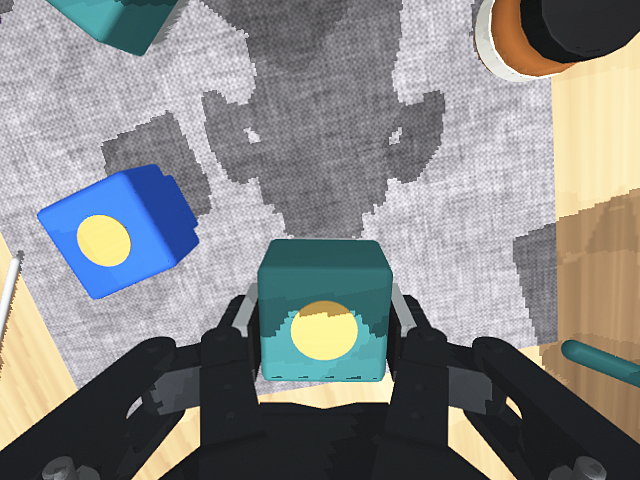

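The held plug fills the pads squarely, its dot spans about (291–357, 300–360), i.e. centre near (324,330). Its weight reads about 4.4 N: the filled one. Now go to look at the socket.

send_rows:
  targets: [0,0,-0.04,0,0,0,-1,0,0,-0.082,0,0,0,-1,0.02,-0.007,-0.082,0,0,-0.02,-1,0.385,-0.144,-0.082,0,0,-0.227,-1,0.385,-0.144,-0.082,0,0,-0.227,-1,0.385,-0.144,-0.082,0,0,-0.227,-1,0.385,-0.144,-0.082,0,0,-0.227,-1,0.385,-0.144,-0.082,0,0,-0.227,-1,0.385,-0.144,-0.082,0,0,-0.227,-1,0.385,-0.144,-0.082,0,0,-0.227,-1,0.385,-0.144,-0.082,0,0,-0.227,-1,0.385,-0.144,-0.082,0,0,-0.227,-1]
  grip_force: 60

```text
clock: 4.23
eef_pos: [498.2, 91.9, 150.4]
tcp_rot: [3.141, -0.0, 1.589]
contact_force: [0.7, -0.0, -4.3]
opening: 0.553
grasp_force: 67.6
```

send_rows:
  targets: [0,0,0,0,0,0,-1,0,0,0,0,0,0,-1,0,0,0,0,0,0,-1,0,0,0,0,0,0,-1]

```text
clock: 4.57
eef_pos: [499.0, 89.2, 150.2]
tcp_rot: [-3.142, 0.0, 1.588]
contact_force: [0.5, -0.5, -3.9]
opening: 0.545
grasp_force: 66.4
```

Run:
```python
from rig import r,cams
from h import *
go(r,497,210.5,150,91)
held(r,cams,29.6,"pics/w3.png")
f=cams.grab_frame("wrist"); print(f["xyz"],f["attitude"]); print(proj(f,box(497,210.5,0.02,36,40,40))[:4].round(1),r.sense()["contact_force"])
```

```text
shift [1.213e-01 1.000e-04 2.000e-04] turn [-0.0001  0.0003 -0.0001] | t 4.57 at [499.   89.2 150.2] rpy deg [-1.7999e+02  2.0000e-02  9.0990e+01] F [ 0.5  -0.49 -3.85] op 0.545 gf 66.4 q [ 0.17  0.27  1.96 -0.    0.91  0.16]
dot [323.7 328.7] [500.   93.1 179.8] in tool [  4.12   1.03 -29.6 ]
[498.80782155 162.26111761 291.89754825] [ 2.84893346e+00 -8.01859972e-04  1.68235601e-02]
[[294.5  78.4]
 [349.4  78.2]
 [350.3  17.1]
 [293.1  17.3]] [ 0.02602455 -0.69564057 -3.94292144]
```

View pics/w3.png

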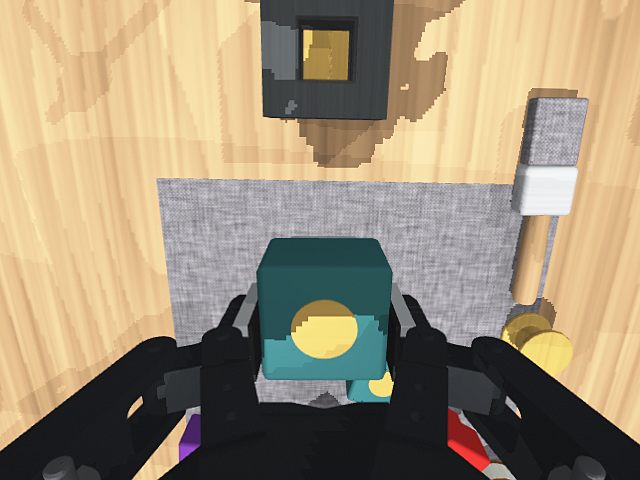

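The picture shows the socket hole at about cols 298–356, rows 16–82, and the plug held squarely with dot centre (324,329). I enlarge the hole.

```bash
python3 -c "
import cv2
a=cv2.imread('pics/w3.png')[0:125,250:410]
a=cv2.convertScaleAbs(a,alpha=2,beta=0)
cv2.imwrite('pics/w3c.png',cv2.resize(a,None,fx=4.8,fy=4.8,interpolation=cv2.INTER_NEAREST))"
```

```text
(no output)
```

View pics/w3c.png

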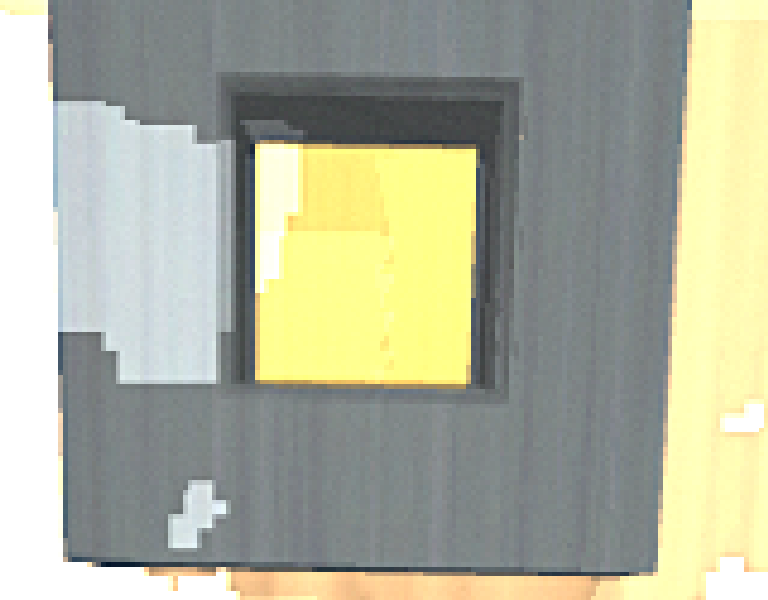

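Run:
```python
from rig import r,cams
from h import *
f=cams.grab_frame("wrist")
for Q,z in((np.array([[234,95],[505,100],[495,388],[237,382]]),38),(np.array([[218,72],[523,80],[508,402],[221,395]]),40)):
    X=np.array([atz(f,q/4.8+[250,0],z) for q in Q]); e=np.diff(np.vstack([X,X[:1]]),axis=0)
    print(X.mean(0).round(1),((np.degrees(np.arctan2(e[:,1],e[:,0]))+45)%90-45).round(1),np.linalg.norm(e,axis=1).round(1))
b=np.array([[66,560],[658,573]])/4.8+[250,0]; X=[atz(f,q,40) for q in b]; print(X,np.degrees(np.arctan2(*(X[1]-X[0])[1::-1])))
# full dot outline incl. shaded part
h=cv2.cvtColor(f["color"],cv2.COLOR_BGR2HSV); m=cv2.inRange(h,(14,110,50),(32,255,255))[290:370,280:370]
c=max(cv2.findContours(m,0,1)[0],key=cv2.contourArea); E=cv2.fitEllipse(c); p=np.array(E[0])+[280,290]
s=r.sense(); X=atz(f,p,s["eef_pos"][2]+29.6); print(E,p,X,X-s["eef_pos"],s["tcp_rot"],s["eef_pos"])
```

```text
[500.2 209.4  38. ] [ 0.   0.  -0.3  0.6] [35.9 35.8 35.6 35.6]
[500.1 209.4  40. ] [-0.4 -0.6 -0.4  0.4] [40.  39.7 39.4 39.7]
[array([458.54403578, 167.7316389 ,  40.        ]), array([541.82066727, 167.35886536,  40.        ])] -0.25647300253966776
((43.714664459228516, 38.662288665771484), (57.4553108215332, 65.5277099609375), 89.21565246582031) [323.71466446 328.66228867] [500.09760176  92.73683612 179.83436283] [ 1.01146433  3.83998387 29.6       ] [-3.14150319e+00  7.80717852e-05  1.58685843e+00] [499.08613743  88.89685225 150.23436283]
```

send_rows:
  targets: [0.03,0,0,0,0,0,-1,0.065,0.001,0,0,0,0.008,-1,0.1,0.002,0,0,0,0.016,-1,0.117,0.002,0,0,0,0.016,-1,0.117,0.002,0.03,0,0,0.016,-1,0.117,0.002,0.055,0,0,0.016,-1,0.117,0.002,0.066,0,0,0.016,-1,0.117,0.002,0.066,0,0,0.016,-1,0.117,0.002,0.066,0,0,0.016,-1,0.117,0.002,0.066,0,0,0.016,-1]

```text
clock: 5.55
eef_pos: [499.9, 206.8, 85.4]
tcp_rot: [3.14, -0.001, 1.572]
contact_force: [-0.3, 0.7, -3.9]
opening: 0.551
grasp_force: 66.6
```

Run:
```python
from rig import r,cams
from h import *
go(r,499.1,205.6,82,90)
t=cams.grab_frame("top");s=cams.grab_frame("scene")
z=r.sense()["eef_pos"][2]+29.6
for n,f in(("top",t),("scene",s)):
    for p,F in blobs(f,60): print(n,p.round(1),atz(f,p,z).round(1))
a=t["color"][220:320,140:260];b=s["color"][140:240,380:500]
cv2.imwrite("pics/hov.png",cv2.resize(cv2.hconcat([a,b]),None,fx=3.3,fy=3.3,interpolation=cv2.INTER_NEAREST))
```

```text
shift [-0.0012 -0.0008  0.0034] turn [ 0.0014 -0.0006  0.001 ] | t 5.55 at [499.9 206.8  85.4] rpy deg [ 1.7992e+02 -3.0000e-02  9.0060e+01] F [-0.34  0.68 -3.87] op 0.551 gf 66.6 q [ 0.39  0.41  1.93 -0.    0.8   0.39]
top [383.6 276.2] [ 494.  -137.2  115.3]
top [318.7 247.8] [541.2 -27.5 115.3]
scene [309.2 230.9] [608.6 -47.  115.3]
scene [234.1 225.9] [ 562.9 -153.9  115.3]
```

View pics/hov.png

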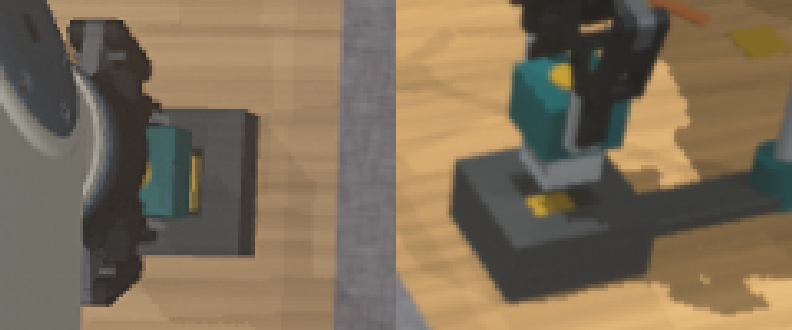

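Top crop: head's rows about 258.5–285 at col 196; scene crop: shank right above the hole. Quick check of x, then down.

Run:
```python
from rig import r,cams
from h import *
t=cams.grab_frame("top"); z=r.sense()["eef_pos"][2]
for a in(127,215): print("head edge",[atz(t,[197,220+a/3.3],k).round(1) for k in(z+29.6,z-6.4)])
for a in(265,284.5): print("hole",atz(t,[201,a],40).round(1))
go(r,499.1,205.6,72,90)
```

```text
head edge [array([520.9, 180.1, 115.2]), array([524. , 189.8,  79.2])]
head edge [array([475.6, 178.2, 115.2]), array([476.5, 187.8,  79.2])]
hole [515.2 192.2  40. ]
hole [478.8 190.7  40. ]
shift [-0.0015 -0.0007  0.0136] turn [ 0.002  -0.0009  0.0015] | t 5.7 at [499.8 207.1  85.6] rpy deg [ 1.7988e+02 -5.0000e-02  9.0080e+01] F [-0.36 -0.17 -4.26] op 0.557 gf 66.6 q [0.39 0.41 1.93 0.   0.8  0.39]
```

send_rows:
  targets: [-0.0015,-0.0015,0.004,0,0,0,-1,-0.0015,-0.0015,0.008,0,0,0,-1,-0.0015,-0.0015,0.012,0,0,0,-1,-0.0015,-0.0015,0.014,0,0,0,-1,-0.0015,-0.0015,0.014,0,0,0,-1,-0.0015,-0.0015,0.014,0,0,0,-1]

```text
clock: 6.2
eef_pos: [497.3, 205.7, 70.0]
tcp_rot: [-3.141, -0.0, 1.573]
contact_force: [-0.5, 1.4, -5.3]
opening: 0.549
grasp_force: 66.6
```

send_rows:
  targets: [0,0,0.002,0,0,0,-1,0,0,0.004,0,0,0,-1,0,0,0.004,0,0,0,-1,0,0,0.004,0,0,0,-1]

```text
clock: 6.53
eef_pos: [497.4, 205.7, 66.1]
tcp_rot: [3.141, -0.0, 1.573]
contact_force: [0.4, 3.9, -5.9]
opening: 0.548
grasp_force: 66.8
```

send_rows:
  targets: [0.001,0,0.002,0,0,0,-1,0.001,0,0.004,0,0,0,-1,0.001,0,0.006,0,0,0,-1,0.001,0,0.006,0,0,0,-1]

```text
clock: 6.87
eef_pos: [497.4, 206.4, 59.9]
tcp_rot: [3.142, 0.0, 1.573]
contact_force: [1.6, 0.5, -5.1]
opening: 0.55
grasp_force: 66.8
```

send_rows:
  targets: [0,0,0.002,0,0,0,-1,0,0,0.004,0,0,0,-1,0,0,0.006,0,0,0,-1,0,0,0.006,0,0,0,-1]

```text
clock: 7.2
eef_pos: [497.3, 206.5, 53.9]
tcp_rot: [3.142, 0.0, 1.573]
contact_force: [1.8, -0.3, -6.1]
opening: 0.544
grasp_force: 66.8
```

send_rows:
  targets: [0,0,0.002,0,0,0,-1,0,0,0.004,0,0,0,-1,0,0,0.004,0,0,0,-1]

```text
clock: 7.45
eef_pos: [497.4, 206.6, 50.8]
tcp_rot: [3.141, -0.0, 1.573]
contact_force: [-0.9, -0.6, 3.4]
opening: 0.551
grasp_force: 67.9
```

send_rows:
  targets: [0,0,0.001,0,0,0,-1,0,0,0.002,0,0,0,-1,0,0,0.003,0,0,0,-1,0,0,0.003,0,0,0,-1]

```text
clock: 7.78
eef_pos: [497.4, 206.6, 48.1]
tcp_rot: [3.141, -0.0, 1.573]
contact_force: [-2.0, -0.9, 8.0]
opening: 0.551
grasp_force: 68.4
```

send_rows:
  targets: [0,0,0.001,0,0,0,-1,0,0,0.002,0,0,0,-1,0,0,0.003,0,0,0,-1,0,0,0.003,0,0,0,-1]

```text
clock: 8.12
eef_pos: [497.5, 206.6, 46.6]
tcp_rot: [3.141, -0.0, 1.573]
contact_force: [-8.0, -3.1, 27.9]
opening: 0.552
grasp_force: 70.6
```

send_rows:
  targets: [0,0,0.001,0,0,0,-1,0,0,0.001,0,0,0,-1]

```text
clock: 8.28
eef_pos: [497.5, 206.7, 46.5]
tcp_rot: [3.141, -0.0, 1.573]
contact_force: [-13.5, -4.0, 41.7]
opening: 0.553
grasp_force: 72.2
```

Run:
```python
from rig import r,cams
from h import *
go(r,497.5,206.6,46,90)
t=cams.grab_frame("top");s=cams.grab_frame("scene")
a=t["color"][220:320,140:260];b=s["color"][140:240,380:500]
cv2.imwrite("pics/in.png",cv2.resize(cv2.hconcat([a,b]),None,fx=3.3,fy=3.3,interpolation=2))
```

```text
shift [-0.0001  0.      0.0005] turn [ 0.0005 -0.0002  0.0021] | t 8.28 at [497.5 206.7  46.5] rpy deg [ 1.7997e+02 -1.0000e-02  9.0120e+01] F [-13.53  -3.98  41.7 ] op 0.553 gf 72.2 q [ 0.39  0.47  1.95 -0.    0.72  0.39]
```

View pics/in.png

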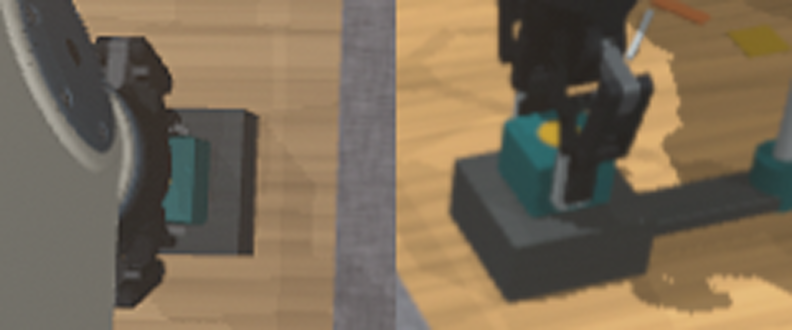

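send_rows:
  targets: [0,0,-0.001,0,0,0,-1,0,0,-0.002,0,0,0,-1,0,0,-0.002,0,0,0,-1]

```text
clock: 8.63
eef_pos: [497.4, 206.6, 46.6]
tcp_rot: [3.141, -0.0, 1.573]
contact_force: [-5.6, -1.7, 15.9]
opening: 0.547
grasp_force: 69.4
```

send_rows:
  targets: [0,0,-0.001,0,0,0,-1,0,0,-0.001,0,0,0,0.5,0,0,-0.001,0,0,0,1,0,0,-0.001,0,0,0,1,0,0,-0.001,0,0,0,1,0,0,-0.001,0,0,0,1,0,0,-0.03,0,0,0,1,0,0,-0.06,0,0,0,1,0,0,-0.09,0,0,0,1,0,0,-0.1,0,0,0,1,-0.05,0,-0.1,0,0,0,1,-0.05,0,-0.1,0,0,0,1]

```text
clock: 9.63
eef_pos: [497.1, 154.1, 145.7]
tcp_rot: [3.141, 0.001, 1.574]
contact_force: [-0.9, -0.4, -1.3]
opening: 0.999
grasp_force: 0.0
```

send_rows:
  targets: [-0.05,0,-0.03,0,0,0,1,-0.1,0,-0.03,0,0,0,1,-0.14,0,-0.03,0,0,0,1,-0.14,0,-0.03,0,0,0,1,-0.14,0,-0.03,0,0,0,1]

```text
clock: 10.05
eef_pos: [497.2, 12.8, 175.0]
tcp_rot: [-3.141, 0.001, 1.569]
contact_force: [-0.2, -0.2, -0.8]
opening: 1.004
grasp_force: 0.0
```

Run:
```python
from rig import r,cams
from h import *
go(r,497.5,206.6,46,90)
t=cams.grab_frame("top");s=cams.grab_frame("scene");w=cams.grab_frame("wrist")
cv2.imwrite("pics/end.png",cv2.vconcat([cv2.hconcat([cv2.resize(t["color"][150:350,130:530],(400,200)),cv2.resize(s["color"][130:330,100:500],(400,200))]),cv2.resize(w["color"][0:240],(800,300))]))
B={n:blobs(f,60) for n,f in(("t",t),("s",s),("w",w))}
for n,b in B.items(): print(n,[p.round(1).tolist() for p,F in b])
for p,_ in B["t"]:
    for q,_ in B["s"]:
        X=tri([ray(t,p),ray(s,q)]); e=np.linalg.norm(proj(t,X)[0]-p)
        if e<2: print("dot",X.round(1),e.round(2))
```

```text
shift [1.939e-01 1.000e-04 1.288e-01] turn [-0.0005  0.0011 -0.0013] | t 10.05 at [497.2  12.8 175. ] rpy deg [-1.7997e+02  6.0000e-02  8.9920e+01] F [-0.23 -0.22 -0.77] op 1.004 gf 0.0 q [ 0.02  0.22  1.96 -0.    0.96  0.03]
t [[383.6, 276.2]]
s [[309.2, 230.9], [234.1, 225.9], [429.2, 180.2]]
w [[388.2, 283.6]]
dot [ 496.5 -147.4   59.5] 0.69
```

View pics/end.png

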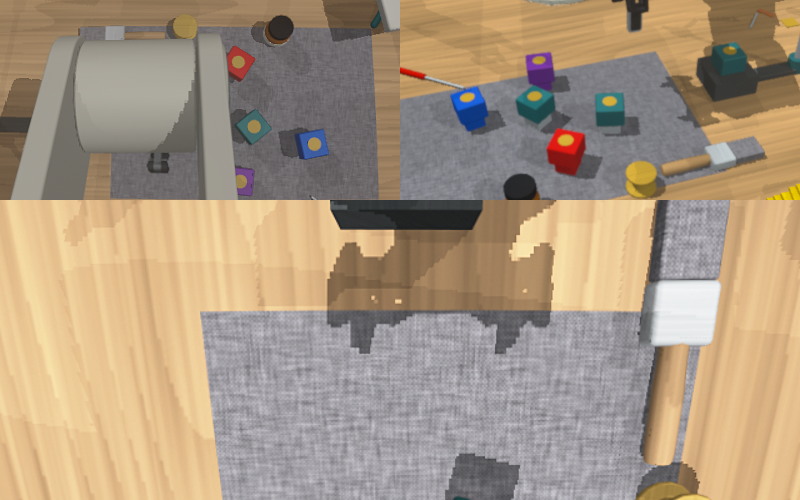

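The scene crop shows the plug upright on the block and all others in place; the arm hides the top view, so I move aside and measure the dot height.

send_rows:
  targets: [0,0,-0.04,0,0,0,1,-0.35,0,-0.08,0,0,0,1,-0.35,0,-0.08,0,0,0,1,-0.35,0,-0.08,0,0,0,1,-0.35,0,-0.08,0,0,0,1,-0.35,0,-0.08,0,0,0,1,-0.35,0,-0.08,0,0,0,1,-0.35,0,-0.08,0,0,0,1,-0.35,0,-0.08,0,0,0,1,-0.35,0,-0.08,0,0,0,1,-0.35,0,-0.08,0,0,0,1,-0.35,0,-0.08,0,0,0,1]

```text
clock: 11.2
eef_pos: [498.7, -333.0, 254.4]
tcp_rot: [-3.141, -0.001, 1.572]
contact_force: [0.1, 0.7, 0.3]
opening: 0.997
grasp_force: 0.0
```

Run:
```python
from rig import r,cams
from h import *
t=cams.grab_frame("top");s=cams.grab_frame("scene")
B={n:blobs(f,60) for n,f in(("t",t),("s",s))}
for n,b in B.items(): print(n,[p.round(1).tolist() for p,F in b])
for p,_ in B["t"]:
    for q,_ in B["s"]:
        X=tri([ray(t,p),ray(s,q)]); e=np.linalg.norm(proj(t,X)[0]-p)
        if e<2: print("dot",X.round(1),e.round(2))
# jar/spool/brush moved? compare with the first picture
d=cv2.absdiff(t["color"],cv2.imread("pics/top0.png")).max(2)
for n,(a,b,c,e) in dict(spool=(162,195,300,332),brush=(172,202,205,298),jar=(160,200,390,430)).items(): print(n,(d[a:b,c:e]>60).sum())
```

```text
t [[383.6, 276.2]]
s [[309.2, 230.9], [234.0, 225.9], [429.2, 180.2]]
dot [ 496.5 -147.5   59.4] 0.75
spool 0
brush 0
jar 0
```

Run:
```python
from rig import r,cams
from h import *
t=cams.grab_frame("top");s=cams.grab_frame("scene")
m=brass(t)
for c in cv2.findContours(m,0,1)[0]:
    M=cv2.moments(c); x=M["m10"]/max(M["m00"],1);y=M["m01"]/max(M["m00"],1)
    if M["m00"]>40 and 160<x<215 and 250<y<300:
        print((x,y),M["m00"]); X=tri([ray(t,(x,y)),ray(s,(429.2,180.2))]); print(X,proj(t,X),proj(s,X))
print(t["color"][255:295:6,165:215:8].mean(2).astype(int))
print("exp",proj(t,[498,210,76]),proj(s,[498,210,76]),proj(s,[498,210,80]))
```

```text
(185.0, 273.5925925925926) 108.0
[496.40328016 209.86647868  76.53774296] [[185.73267165 273.83991575]] [[429.96177236 180.02439639]]
[[145  89  86  84  85  85  86]
 [138  75  83  81  84  84  77]
 [109  79  96  99  98  79  70]
 [ 88  87 133 134  96  80  64]
 [ 90  95 122 117  94  80  58]
 [131  96  99 101  93  82  57]
 [155  86  86  82  81  81  58]]
exp [[185.78459182 272.96507333]] [[430.37670035 180.7528833 ]] [[430.66048473 178.93024219]]
```

Dot reads 76.5 where bench plugs read 59.5: home within about 1 mm. I confirm the seat by touching the head with shut fingers and a light press.

```bash
python3 -c "
from rig import r
from h import *
go(r,497.5,210.4,110,90)"
```

```text
shift [0.5419 0.0011 0.1453] turn [-0.0006 -0.0008  0.0039] | t 11.4 at [ 498.6 -331.7  254.9] rpy deg [-1.7996e+02 -4.0000e-02  9.0220e+01] F [-0.01  0.66  0.05] op 1.001 gf 0.0 q [-0.59  0.29  1.67  0.    1.19 -0.59]
```

send_rows:
  targets: [0.542,0.001,0.06,0,0,0.004,-1,0.542,0.001,0.06,0,0,0.004,-1,0.542,0.001,0.06,0,0,0.004,-1,0.542,0.001,0.06,0,0,0.004,-1,0.542,0.001,0.06,0,0,0.004,-1,0.542,0.001,0.06,0,0,0.004,-1,0.542,0.001,0.06,0,0,0.004,-1,0.542,0.001,0.06,0,0,0.004,-1,0.542,0.001,0.06,0,0,0.004,-1,0.542,0.001,0.06,0,0,0.004,-1,0.542,0.001,0.06,0,0,0.004,-1,0.542,0.001,0.06,0,0,0.004,-1]

```text
clock: 12.4
eef_pos: [497.0, 166.5, 200.3]
tcp_rot: [3.141, -0.0, 1.571]
contact_force: [2.2, -0.6, 0.9]
opening: 0.002
grasp_force: 0.0
```

send_rows:
  targets: [0,0,0,0,0,0,-1,0,0,0,0,0,0,-1,0,0,0,0,0,0,-1,0,0,0,0,0,0,-1,0,0,0,0,0,0,-1]

```text
clock: 12.82
eef_pos: [498.3, 162.4, 200.5]
tcp_rot: [3.141, 0.0, 1.567]
contact_force: [-0.4, -0.9, -1.0]
opening: 0.004
grasp_force: 0.0
```

```bash
python3 -c "
from rig import r
from h import *
go(r,497.5,210.4,82,90)"
```

```text
shift [ 0.048  -0.0009  0.1185] turn [ 0.0002  0.0001 -0.0034] | t 12.82 at [498.3 162.4 200.5] rpy deg [1.7999e+02 1.0000e-02 8.9810e+01] F [-0.44 -0.95 -1.01] op 0.004 gf 0.0 q [ 0.31  0.23  1.88 -0.    1.03  0.32]
```

send_rows:
  targets: [0.024,0,0.03,0,0,0,-1,0.048,-0.001,0.06,0,0,0,-1,0.048,-0.001,0.085,0,0,0,-1,0.048,-0.001,0.105,0,0,0,-1,0.048,-0.001,0.115,0,0,0,-1,0.048,-0.001,0.118,0,0,0,-1,0.048,-0.001,0.118,0,0,0,-1,0.048,-0.001,0.118,0,0,0,-1]

```text
clock: 13.48
eef_pos: [498.3, 211.2, 83.3]
tcp_rot: [3.14, -0.001, 1.568]
contact_force: [0.3, 0.6, -0.4]
opening: 0.004
grasp_force: 0.0
```

send_rows:
  targets: [0,0,0.001,0,0,0,-1,0,0,0.002,0,0,0,-1,0,0,0.003,0,0,0,-1,0,0,0.003,0,0,0,-1]

```text
clock: 13.82
eef_pos: [497.6, 211.5, 79.6]
tcp_rot: [3.141, -0.0, 1.569]
contact_force: [-0.0, 0.7, -0.5]
opening: 0.001
grasp_force: 0.0
```

send_rows:
  targets: [0,0,0.001,0,0,0,-1,0,0,0.002,0,0,0,-1,0,0,0.002,0,0,0,-1,0,0,0.002,0,0,0,-1]

```text
clock: 14.15
eef_pos: [497.3, 211.5, 77.2]
tcp_rot: [-3.141, 0.0, 1.569]
contact_force: [-0.5, -0.3, -0.5]
opening: -0.001
grasp_force: 0.0
```

send_rows:
  targets: [0,0,0.001,0,0,0,-1,0,0,0.002,0,0,0,-1,0,0,0.002,0,0,0,-1,0,0,0.002,0,0,0,-1]

```text
clock: 14.48
eef_pos: [497.5, 211.6, 76.0]
tcp_rot: [3.141, -0.0, 1.569]
contact_force: [-3.0, -1.2, 11.5]
opening: -0.001
grasp_force: 5.3
```

send_rows:
  targets: [0,0,0.001,0,0,0,-1,0,0,0.001,0,0,0,-1,0,0,0.001,0,0,0,-1]

```text
clock: 14.73
eef_pos: [497.6, 211.6, 76.0]
tcp_rot: [3.141, -0.0, 1.569]
contact_force: [-6.6, -2.5, 22.7]
opening: -0.004
grasp_force: 11.3
```

The head top is at 76.0 mm and holds firm under 23 N, so the plug is home. I retreat and hand in.

send_rows:
  targets: [0,0,-0.02,0,0,0,-1,0,0,-0.06,0,0,0,-1,0,0,-0.1,0,0,0,-1,-0.04,0,-0.12,0,0,0,-1,-0.06,0,-0.12,0,0,0,-1,-0.06,0,-0.12,0,0,0,-1,-0.06,0,-0.12,0,0,0,-1]

```text
clock: 15.32
eef_pos: [497.4, 150.7, 194.7]
tcp_rot: [3.141, -0.0, 1.567]
contact_force: [-0.0, 0.1, -0.6]
opening: -0.002
grasp_force: 0.0
```

Run:
```python
from rig import r,cams
from h import *
s=cams.grab_frame("scene"); print([p.round(1) for p,_ in blobs(s,60)],r.sense()["contact_force"])
print(r.sign_off())
```

```text
[array([309.2, 230.9]), array([234.1, 225.9]), array([429.2, 180.2])] [ 0.86491485 -0.30465491 -0.45509087]
the job is handed in; nothing more can be done
None
```

The lead-filled plug is home in the socket: it weighed about 4.4 N and its head top sits at 76.0 mm, firm under a 23 N press; the two light plugs, jar, spool and brush were not touched, and the job was handed in at 15 s.

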